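# Index the dividing fixture to its third stop and hold it

## Task

Set the dividing fixture for its next hole: take the black bar grip on top of the round dividing plate, turn it anticlockwise (seen from above) all the way back to its home end stop, then turn it clockwise, counting the clicks, to the third stop past home. Let it seat in the third stop and finish while still holding the grip there, firmly between the fingers and standing still; leave everything else on the bench where it is.

Things in the scene. Friction and masses are not known exactly. Their poses are not given: they have to be found in the camera images.
- fixture: Dividing fixture, bolted down: steel foot plate 230 (x) x 160 (y) x 20 mm; on it a round housing 128 mm across with a dividing plate (steel disc 120 mm across, top at 60 mm) and, at its own +x side, a plunger housing 45 x 30 mm, 54 mm high. Origin: underside, on the knob's upright axis; +x points to the plunger housing. Yaw within 0.6 rad either way.
- grip_bar (a point): Bar grip of the indexing knob: black bar 46 long (its x) x 16 thick (its y) x 36 mm high on the middle of the dividing plate. Origin: its centre, on the upright turning axis, 84 mm above the table (underside at 66, top at 102 mm). A small steel dot marks its +x end. At home its x axis points along the fixture's +x; turned clockwise by an angle, its yaw is the fixture's minus that angle.
- index_knob (a joint): Knob angle, rad: 0 at the home end stop (hard), growing clockwise from above, at most 2.443. A spring plunger clicks in every 20 degrees: first stop 0.349, second 0.698, third 1.047. Between stops it pulls into the nearer one and stays there when left; about 0.2 N m turns it out of a stop, then it gives way towards the next. It starts in or near one of the first four stops past home.
- bushing_mid (a point): Loose bystander: steel guide bushing, a ring 24 mm across and 25 mm high, standing on a near corner of the fixture's foot plate. Point at its centre. Leave it where it is.
- cap_screw_mid (a point): Loose bystander: dark cap screw, head 19 mm across, 28 mm high, standing on its head on the other near corner of the foot plate. Point at its centre. Leave it where it is.
- pillar_mid (a point): Loose bystander: upright steel guide pillar, 32 mm across, 140 mm high, about 0.2 m beside the fixture. Point at its centre, half-way up. Leave it where it is.
- driver_grip (a point): Loose bystander: screwdriver with a blue handle, about 200 mm long, lying about 0.2 m beside the fixture. Point on its handle. Leave it where it is.
- oiler_mid (a point): Loose bystander: white plastic bottle, 48 mm across, 130 mm high. Point at its centre, half-way up. Leave it where it is.

How it is judged:
On the way, in this order (a step that is already met when the one before it is completed fails the run):
1. the knob is turned back to its home end stop (value of joint index_knob below 0.09 rad), for 0.2 s.
2. the knob is at the third stop, gripped by the fingers (value of joint index_knob between 0.95721 and 1.13721 rad and contact force between the fingers and index_knob above 3 N), for 0.3 s.
At the end, for the whole second after the job is handed in: The knob stands still within 0.09 rad (5 degrees) of the third stop (1.047 rad past home), and the fingers still hold its bar grip with more than 3 N (all of step 2 and velocity of joint index_knob between -0.05 and 0.05 rad/s); the arm keeps its last pose, push and grip.
It fails at once if a bystander is moved by more than 30 mm (distance of any of bushing_mid, cap_screw_mid, pillar_mid, driver_grip, oiler_mid from where it was at the start of the episode above 0.03 m).
It also fails if it takes over 45 s, if anything falls off the work surface, if the arm or the gripper's body presses on something with over 40 N, if the wrist force passes 120 N, or if a joint passes its speed limit or range.

## Robot

A 6-joint arm with a two-finger parallel gripper is mounted at the origin on the work surface. World frame = base frame: x ahead of the robot, y to its left, z up, the work surface at z = 0. Lengths are in m, angles in rad, forces in N, time in s.
With the tool pointing down it reaches from about 0.35 to 0.85 m from the base axis. Payload 8.1 kg.
Tool frame: the origin (TCP) lies at the very end of the fingers, on their centre line; the grasp point (between the pads) lies r.tcp_to_grasp behind it (r.tcp_to_grasp is the distance from the TCP to the grasp point, in m); z points along the fingers, y is the direction in which the jaws open and shut (so a half turn about z gives the same grasp; the last joint's range is limited). The gripper opens to 85 mm and grips with 20 to 120 N. Pads are 22 mm wide; open, the fingers measure 114 mm over their backs; the gripper's body (76 mm by 85 mm) begins 54 mm behind the grasp point. The pads swing forward as they close: fully open they stand 13 mm farther back than shut.
Start: joints at [-1.411, 0.13, 1.488, -0, 1.523, -0.085], TCP at [0.145, -0.582, 0.231] pointing down, gripper open.
Joint ranges: [-2.96, 2.96], [-0.89, 2.26], [0.02, 2.5], [-1.34, 4.48], [0, 2.73], [-2.66, 2.66]. Speed limits (rad/s): [2.39, 2.39, 2.79, 3.14, 3.14, 3.14].

## Interface

Orientations are given as [roll, pitch, yaw] about the fixed x, y, z axes, in that order (R = Rz(yaw) Ry(pitch) Rx(roll)).
In Python, from plant import r gives the robot as it stands.
- The arm moves only by the tool jog_arm, never from a script. Its argument "rows" is a list of rows, each an object with "jaw": the closure, from 0 (fully open) to 1 (shut); "travel": the shift along the world's x, y, z in cm, a list of three; "angular": the turn, a rotation vector about the world's x, y, z in rad, a list of three. A call has exactly 8 rows; each row is the pose to reach, as a shift and turn from the pose measured when the call began; what a row does not reach only later rows make up. A row lasts 1/8 s, in which the tool goes at most 62.5 mm and 10.7 degrees, less where a joint would pass 70% of its speed; a pose out of reach is approached as far as the arm can. A call with a gripper value outside its range is refused whole. The fingers move at their own pace and stop on an object; "newtons" is the grip in N (left out, the last holds). Time passes only in rows, so rows that repeat a pose let the fingers close, or fill a call up. It gives the time, the measured TCP pose, the force and the opening at its end, in the units of the state.
- r.observe(): the state, without advancing time (a new reading comes with each control period).
- r.grab_frame(name): name is "scene" or "top" or "wrist"; returns a dict with "pixels" (384x512x3 uint8, red, green, blue), "range_z" (384x512 float32, m along the optical axis (not along the pixel's ray), 0 where there is no reading), "mtx" (3x3 intrinsics, pixels), "rvec" (rotation vector, rad) and "tvec" (3), from world to camera coordinates, as OpenCV has them. Camera axes: x right, y down, z forward; pixel columns grow to the right and rows downward; lengths in m; the calibration is good to about 2 mm. A picture is of the moment at which its call begins.
- r.sign_off(): hands the job in, once; it reports no verdict.
The state is a dict: "clock": time; "q": joint angles; "qd": joint speeds; "joint_torque": joint torques, N m; "ee_pos": TCP position; "ee_rot": TCP orientation; "ft_force": force on the tool from outside, world axes, zero at the start; "ft_torque": the same for the moment, N m; "width": finger opening in m.
Only numpy, scipy, OpenCV 4.12 (cv2) and the standard library are available. Lean on these libraries where they do the work, as an engineer would, in place of code of your own. Each camera call takes 0.05 s, during which the arm holds its last target. There are 200 camera calls.

## Working session

There is one attempt and no reset: what is moved stays moved. The work goes in short steps, Python scripts to look and compute and a tool call to move; the robot and the scene stay as the last step left them, time stands still between calls to the robot, and variables do not carry over. Pictures are saved under pics/ and viewed, about 8 in all and at most 12, crops included, and the job is handed in when it is done.

Besides the shell and the picture viewer there is one more tool, called after "Emit:" as name([rows], argument=value, ...), one row to a line, values as JSON. jog_arm: Moves the arm, as the interface text tells. Its arguments: {"type":"object","properties":{"rows":{"type":"array"},"newtons":{"type":"number"}},"required":["rows"]}

```bash
mkdir -p pics
cat > h.py <<'E'
import numpy as np, cv2
from plant import r
def pts(f):
    K=f["mtx"];R=cv2.Rodrigues(np.array(f["rvec"],float))[0];t=np.array(f["tvec"],float).reshape(3)
    z=f["range_z"];v,u=np.mgrid[:z.shape[0],:z.shape[1]]
    c=np.stack([(u-K[0,2])/K[0,0]*z,(v-K[1,2])/K[1,1]*z,z],-1)
    return (c-t)@R
def save(f,n,crop=None,s=1):
    p=f["pixels"][...,::-1]
    if crop: p=p[crop[1]:crop[3],crop[0]:crop[2]]
    cv2.imwrite("pics/"+n,cv2.resize(p,None,fx=s,fy=s,interpolation=cv2.INTER_CUBIC))
E
python3 - <<'E'
from h import *
a=r.grab_frame("top");save(a,"top.png")
np.savez("top.npz",**a)
print(r.observe(),r.tcp_to_grasp)
P=pts(a);print(P[192,256])
E
```

```text
{'clock': 0.05, 'q': array([-1.41140750e+00,  1.31118600e-01,  1.48927004e+00, -9.51513937e-06,
        1.52301376e+00, -8.53855796e-02]), 'qd': array([ 0.00020246, -0.00293193, -0.0021233 , -0.0002689 ,  0.00049615,
        0.00031016]), 'joint_torque': array([ 1.42509107e-03, -5.71379650e+01, -5.02336979e+01, -2.77775944e-04,
        8.94437864e-03, -2.12651298e-05]), 'ee_pos': array([ 0.14534209, -0.58156684,  0.23027494]), 'ee_rot': array([-3.13978868e+00, -1.44870100e-04,  2.44774740e-01]), 'ft_force': array([ 0.29282039, -0.11206301, -0.06719637]), 'ft_torque': array([ 0.04142342,  0.01516382, -0.02603879]), 'width': 0.0855078349271867} 0.0187
[0.61674371 0.05113911 0.02324102]
```

View pics/top.png

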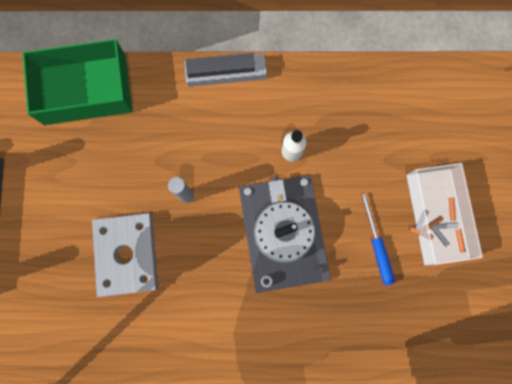

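The top view shows the fixture with its plate at px (285,232), the plunger housing at (278,190) and the black bar at (286,230). The bushing is at (266,281), the screw near (322,272), the bottle at (293,145), the pillar at (180,188) and the driver at (380,255).

Run:
```python
from h import *
a=dict(np.load("top.npz"));save(a,"crop.png",(230,165,340,300),5)
P=pts(a);z=P[...,2]
v,u=np.mgrid[:384,:512]
roi=(u>235)&(u<335)&(v>165)&(v<300)
def rep(n,m):
    q=P[m];print(n,len(q),q.mean(0).round(4),q.min(0).round(3),q.max(0).round(3));return q
bar=rep("bar",roi&(z>.09)&(z<.12))
rect=cv2.minAreaRect((bar[:,:2]*1000).astype(np.float32));print(rect)
x=bar[:,:2]-bar[:,:2].mean(0);w,V=np.linalg.eigh(x.T@x);print("bar axis yaw",np.arctan2(V[1,1],V[0,1]))
d=rep("disc",roi&(z>.052)&(z<.068))
print(cv2.minEnclosingCircle((d[:,:2]*1000).astype(np.float32)))
f=rep("foot",roi&(z>.012)&(z<.03))
print(cv2.minAreaRect((f[:,:2]*1000).astype(np.float32)))
rep("plunger",roi&(z>.045)&(z<.065)&(v<203))
for n,(x0,y0,x1,y1) in dict(bush=(255,270,278,292),scr=(312,260,332,280),pil=(165,172,195,205),oil=(280,125,310,165)).items():
    m=(u>=x0)&(u<x1)&(v>=y0)&(v<y1)&(z>.03); rep(n,m)
```

```text
bar 191 [ 0.5299 -0.0065  0.1015] [ 0.516 -0.029  0.093] [0.544 0.016 0.106]
((530.1378784179688, -6.855464935302734), (15.81425666809082, 45.94794845581055), 19.823122024536133)
bar axis yaw 1.9140037696727543
disc 2703 [ 0.5379 -0.0052  0.06  ] [ 0.446 -0.076  0.052] [0.637 0.054 0.068]
((539.348388671875, -26.24437713623047), 106.0589828491211)
foot 4608 [ 0.5218 -0.0065  0.0203] [ 0.405 -0.102  0.014] [0.655 0.088 0.03 ]
((530.3528442382812, -6.9390411376953125), (230.09591674804688, 160.28463745117188), 9.050107955932617)
plunger 336 [0.6133 0.0063 0.0539] [ 0.589 -0.024  0.045] [0.647 0.024 0.062]
bush 77 [0.4304 0.0329 0.0951] [0.418 0.021 0.03 ] [0.454 0.055 1.02 ]
scr 60 [ 0.4515 -0.0728  0.0725] [ 0.444 -0.088  0.03 ] [0.46  0.055 1.02 ]
pil 385 [0.6076 0.1994 0.1242] [0.454 0.055 0.031] [0.628 0.22  1.02 ]
oil 531 [ 0.7033 -0.026   0.0958] [ 0.454 -0.051  0.03 ] [0.735 0.055 1.02 ]
```

View pics/crop.png

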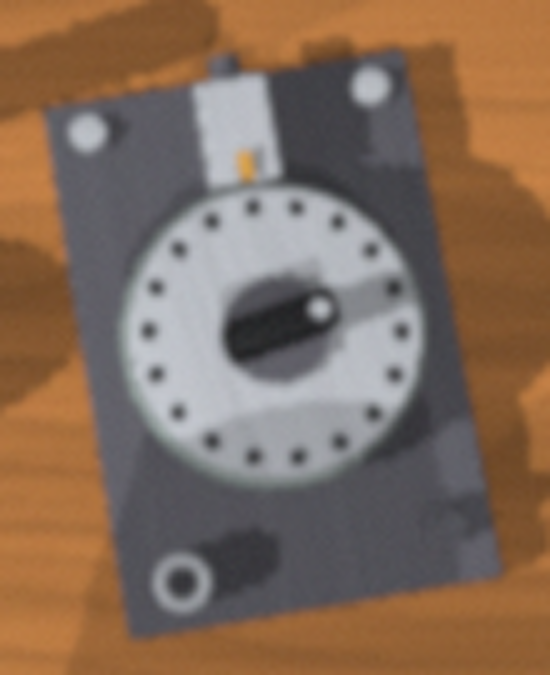

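The fixture is centred at (0.530, -0.007) with yaw 0.158. The bar's dot end is at yaw -1.226, so the knob is at about 1.384 rad, the fourth stop. I'll grasp with tool yaw 1.914, since the half turn keeps joint 6 in range.

Emit:
jog_arm([
  {"jaw":0,"travel":[3.5,5.2,0],"angular":[0,0,0.15]},
  {"jaw":0,"travel":[7,10.5,0],"angular":[0,0,0.3]},
  {"jaw":0,"travel":[10.5,15.7,0],"angular":[0,0,0.45]},
  {"jaw":0,"travel":[14,21,0],"angular":[0,0,0.6]},
  {"jaw":0,"travel":[17.5,26.2,0],"angular":[0,0,0.75]},
  {"jaw":0,"travel":[21,31.5,0],"angular":[0,0,0.9]},
  {"jaw":0,"travel":[24.5,36.7,0],"angular":[0,0,1.05]},
  {"jaw":0,"travel":[28,42,0],"angular":[0,0,1.2]},
], newtons=60)

```text
clock: 1.05
ee_pos: [0.423, -0.1639, 0.2299]
ee_rot: [-3.14, -0.0, 1.45]
ft_force: [0.7, -1.2, 0.3]
width: 0.0857
```

Emit:
jog_arm([
  {"jaw":0,"travel":[2.7,4,0],"angular":[0,0,0.12]},
  {"jaw":0,"travel":[5.4,8,0],"angular":[0,0,0.23]},
  {"jaw":0,"travel":[8,12,0],"angular":[0,0,0.35]},
  {"jaw":0,"travel":[10.7,15.7,0],"angular":[0,0,0.464]},
  {"jaw":0,"travel":[10.7,15.7,-4],"angular":[0,0,0.464]},
  {"jaw":0,"travel":[10.7,15.7,-8],"angular":[0,0,0.464]},
  {"jaw":0,"travel":[10.7,15.7,-10],"angular":[0,0,0.464]},
  {"jaw":0,"travel":[10.7,15.7,-10],"angular":[0,0,0.464]},
])

```text
clock: 2.05
ee_pos: [0.528, -0.0067, 0.1273]
ee_rot: [-3.135, -0.002, 1.914]
ft_force: [-0.1, 0.2, 0.1]
width: 0.0854
```

Run:
```python
from h import *
o=r.observe();print(o["ee_pos"],o["ee_rot"],o["q"])
a=r.grab_frame("wrist");save(a,"w1.png")
P=pts(a);z=P[...,2];m=(z>.097)&(z<.108)&(np.hypot(P[...,0]-.53,P[...,1]+.007)<.035)
q=P[m];print(len(q),q.mean(0));print(cv2.minAreaRect((q[:,:2]*1000).astype(np.float32)))
```

```text
[ 0.52796306 -0.00666004  0.12731474] [-3.13487563e+00 -2.43166389e-03  1.91370325e+00] [-1.09216632e-01  1.78602645e-02  1.79993817e+00 -7.69236018e-04
  1.33089872e+00 -4.51946292e-01]
1925 [ 0.53074951 -0.00372161  0.10158457]
((531.5087890625, -5.237468719482422), (15.836275100708008, 46.263946533203125), 19.51450538635254)
```

View pics/w1.png

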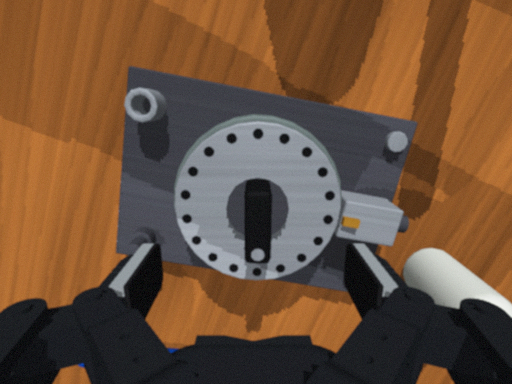

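The wrist view shows the bar at px (258,215), centred between the open fingers, with the oiler clear at the right. Both measurements agree within 2 mm, so I'll go down and close.

Emit:
jog_arm([
  {"jaw":0,"travel":[0.2,0,-1.5],"angular":[0,0,0]},
  {"jaw":0,"travel":[0.3,0.1,-3],"angular":[0,0,0]},
  {"jaw":0,"travel":[0.3,0.1,-4.5],"angular":[0,0,0]},
  {"jaw":0,"travel":[0.3,0.1,-5.3],"angular":[0,0,0]},
  {"jaw":0.5,"travel":[0.3,0.1,-5.3],"angular":[0,0,0]},
  {"jaw":1,"travel":[0.3,0.1,-5.3],"angular":[0,0,0]},
  {"jaw":1,"travel":[0.3,0.1,-5.3],"angular":[0,0,0]},
  {"jaw":1,"travel":[0.3,0.1,-5.3],"angular":[0,0,0]},
], newtons=60)

```text
clock: 3.1
ee_pos: [0.5305, -0.0067, 0.0771]
ee_rot: [-3.133, -0.001, 1.914]
ft_force: [-6.3, 1.3, 5.0]
width: 0.0146
```

The fingers are holding the bar. Next I turn it anticlockwise.

Emit:
jog_arm([
  {"jaw":1,"travel":[0,0,0],"angular":[0,0,0.08]},
  {"jaw":1,"travel":[0,0,0],"angular":[0,0,0.16]},
  {"jaw":1,"travel":[0,0,0],"angular":[0,0,0.24]},
  {"jaw":1,"travel":[0,0,0],"angular":[0,0,0.32]},
  {"jaw":1,"travel":[0,0,0],"angular":[0,0,0.4]},
  {"jaw":1,"travel":[0,0,0],"angular":[0,0,0.48]},
  {"jaw":1,"travel":[0,0,0],"angular":[0,0,0.56]},
  {"jaw":1,"travel":[0,0,0],"angular":[0,0,0.64]},
])

```text
clock: 4.1
ee_pos: [0.5308, -0.0065, 0.0771]
ee_rot: [-3.134, -0.001, 2.556]
ft_force: [2.2, -0.3, -3.4]
width: 0.0146
```

Run:
```python
from h import *
o=r.observe();print(o["ee_pos"],o["ee_rot"],o["q"],o["ft_force"],o["ft_torque"])
```

```text
[ 0.53077167 -0.00653791  0.07712413] [-3.13376170e+00 -5.69145871e-04  2.55623590e+00] [-0.10431283  0.08031077  1.83342472 -0.00708144  1.23199305 -1.08738723] [ 2.23902907 -0.27646614 -3.37947894] [ 0.35459286 -0.45227769 -0.02521889]
```

Emit:
jog_arm([
  {"jaw":1,"travel":[0,0,0],"angular":[0,0,0.08]},
  {"jaw":1,"travel":[0,0,0],"angular":[0,0,0.16]},
  {"jaw":1,"travel":[0,0,0],"angular":[0,0,0.24]},
  {"jaw":1,"travel":[0,0,0],"angular":[0,0,0.32]},
  {"jaw":1,"travel":[0,0,0],"angular":[0,0,0.4]},
  {"jaw":1,"travel":[0,0,0],"angular":[0,0,0.48]},
  {"jaw":1,"travel":[0,0,0],"angular":[0,0,0.56]},
  {"jaw":1,"travel":[0,0,0],"angular":[0,0,0.64]},
])

```text
clock: 5.1
ee_pos: [0.5309, -0.0062, 0.0771]
ee_rot: [-3.134, -0.0, -3.085]
ft_force: [1.1, 1.1, -3.1]
width: 0.015
```

Emit:
jog_arm([
  {"jaw":1,"travel":[0,0,0],"angular":[0,0,0.03]},
  {"jaw":1,"travel":[0,0,0],"angular":[0,0,0.06]},
  {"jaw":1,"travel":[0,0,0],"angular":[0,0,0.09]},
  {"jaw":1,"travel":[0,0,0],"angular":[0,0,0.11]},
  {"jaw":1,"travel":[0,0,0],"angular":[0,0,0.13]},
  {"jaw":1,"travel":[0,0,0],"angular":[0,0,0.13]},
  {"jaw":1,"travel":[0,0,0],"angular":[0,0,0.13]},
  {"jaw":1,"travel":[0,0,0],"angular":[0,0,0.13]},
])

```text
clock: 6.1
ee_pos: [0.531, -0.0062, 0.0771]
ee_rot: [-3.135, 0.0, -2.955]
ft_force: [1.5, 2.2, -2.8]
width: 0.015
```

Run:
```python
from h import *
o=r.observe();print(o["ee_pos"],o["ee_rot"],o["ft_force"],o["ft_torque"],o["joint_torque"])
a=r.grab_frame("wrist");save(a,"w2.png")
```

```text
[ 0.5309549  -0.00615881  0.07712327] [-3.13466164e+00  3.50476449e-05 -2.95522154e+00] [ 1.4618091   2.17909316 -2.79084402] [ 0.53234878 -0.22641329 -1.23837237] [  0.21398038 -50.54827809 -46.18025422  -1.34979207   0.28910179
  -1.23067249]
```

View pics/w2.png

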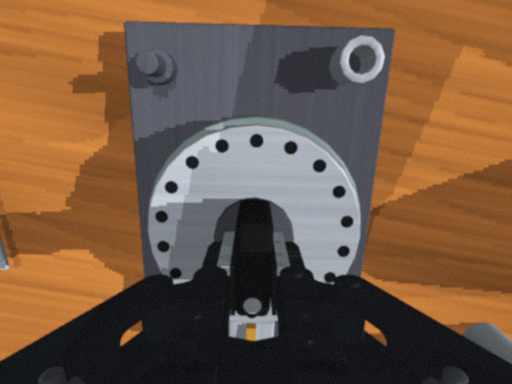

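The dot end now points at the plunger (px 252,305), and the wrist reads 1.24 N m against the hard stop, so the knob is home. Next I turn clockwise by 1.07 rad of tool angle, to tool yaw about 2.258.

Emit:
jog_arm([
  {"jaw":1,"travel":[0,0,0],"angular":[0,0,-0.08]},
  {"jaw":1,"travel":[0,0,0],"angular":[0,0,-0.16]},
  {"jaw":1,"travel":[0,0,0],"angular":[0,0,-0.24]},
  {"jaw":1,"travel":[0,0,0],"angular":[0,0,-0.32]},
  {"jaw":1,"travel":[0,0,0],"angular":[0,0,-0.4]},
  {"jaw":1,"travel":[0,0,0],"angular":[0,0,-0.48]},
  {"jaw":1,"travel":[0,0,0],"angular":[0,0,-0.56]},
  {"jaw":1,"travel":[0,0,0],"angular":[0,0,-0.64]},
])

```text
clock: 7.15
ee_pos: [0.5308, -0.0065, 0.0771]
ee_rot: [-3.134, 0.0, 2.687]
ft_force: [0.4, -0.2, -2.2]
width: 0.0146
```

Emit:
jog_arm([
  {"jaw":1,"travel":[0,0,0],"angular":[0,0,-0.08]},
  {"jaw":1,"travel":[0,0,0],"angular":[0,0,-0.16]},
  {"jaw":1,"travel":[0,0,0],"angular":[0,0,-0.24]},
  {"jaw":1,"travel":[0,0,0],"angular":[0,0,-0.32]},
  {"jaw":1,"travel":[0,0,0],"angular":[0,0,-0.39]},
  {"jaw":1,"travel":[0,0,0],"angular":[0,0,-0.43]},
  {"jaw":1,"travel":[0,0,0],"angular":[0,0,-0.43]},
  {"jaw":1,"travel":[0,0,0],"angular":[0,0,-0.43]},
])

```text
clock: 8.15
ee_pos: [0.5307, -0.0066, 0.0771]
ee_rot: [-3.133, 0.0, 2.259]
ft_force: [-1.4, -0.4, -0.3]
width: 0.015
```

Run:
```python
from h import *
o=r.observe();print(o["ee_pos"],o["ee_rot"],o["ft_force"],o["ft_torque"],o["qd"],o["width"])
a=r.grab_frame("wrist");save(a,"w3.png")
t=r.grab_frame("top");save(t,"t3.png",(160,120,410,300),3)
P=pts(a);z=P[...,2];m=(z>.097)&(z<.106)&(np.hypot(P[...,0]-.531,P[...,1]+.006)<.03)&(a["pixels"].max(-1)<60)
q=P[m];print(len(q));print(cv2.minAreaRect((q[:,:2]*1000).astype(np.float32)))
```

```text
[ 0.53067834 -0.00663675  0.07711768] [-3.13301817e+00  3.40905514e-04  2.25861010e+00] [-1.44193307 -0.36612435 -0.34154887] [ 0.21470742 -0.04493428 -0.01756432] [ 0.00010302 -0.0001783   0.00054346  0.00078374  0.00061969  0.00393048] 0.015047448678486312
3429
((530.5803833007812, -4.816034317016602), (41.65494918823242, 38.210960388183594), 88.399169921875)
```

View pics/w3.png

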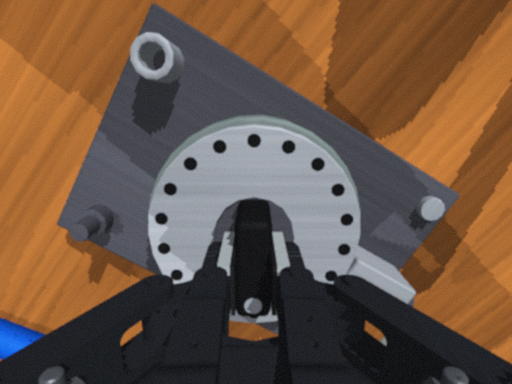

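View pics/t3.png

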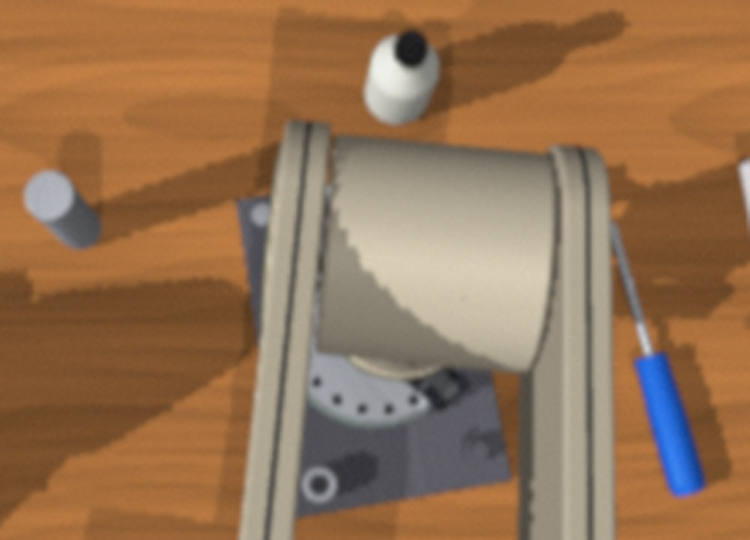

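The wrist view shows the bar still in line with the pads (px 254,255). The plate has turned about 60° relative to the first stop picture. In the top view the bushing, pillar, bottle and driver are untouched, and the wrist view shows the screw standing. The tool moved 1.07 rad, the residual torque about the axis is about 0.02 N m (seated), and the arm is at rest.

```bash
python3 -c "
from plant import r
print(r.sign_off()); o=r.observe(); print(o['clock'],o['ee_rot'],o['width'])"
```

```text
the job is handed in; nothing more can be done
None
the job is handed in; nothing more can be done
```

I gripped the bar at 60 N and turned it anticlockwise from the fourth stop to the home end stop. I then turned it clockwise to the third stop and handed the job in still holding it. It finished at about 8.3 s.

- **Home stop:** The wrist moment reached 1.24 N m against the hard stop, and the dot end pointed at the plunger.
- **Third stop:** The final tool yaw was 2.259 rad. The third stop works out at about 2.25 from the fixture yaw, or 2.263 from the starting pose. The remaining moment about the turning axis was about 0.02 N m, so the knob is seated, and the joint speeds were almost zero.
- **Clicks:** I did not count clicks one by one. I placed the third stop by angle and by the near-zero moment.
- **Grip:** The fingers stood at 15.0 mm on the 16 mm bar, which is slightly under the given size.
- **Bystanders:** By eye, none had moved in the last pictures; I did not re-measure them.

Two checks did not fully agree:
- The tool went about 0.03 rad past the expected home yaw, which I took as give in the grip.
- My last attempt to measure the bar's angle from the wrist image failed because the dark fingers merged into the colour mask. The final angle therefore rests on the tool yaw, the moment and what the picture shows.

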